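# Clamp the test bars in the screw-down bar clamp

### The arm

A 6-joint arm with a two-finger parallel gripper is mounted at the origin on a cart in front of the work surface, level with it; the furniture and walls round the work are solid. World frame = base frame: x ahead of the robot, y to its left, z up, the work surface at z = 0. Lengths are in m, angles in rad, forces in N, time in s.
With the tool pointing down it reaches from about 0.25 to 0.725 m from the base axis. Payload 4 kg.
Tool frame: the origin (TCP) lies at the very end of the fingers, on their centre line; the grasp point (between the pads) lies 19 mm behind it; z points along the fingers, y is the line along which they close (so a half turn about z gives the same grasp; the last joint's range is limited). The gripper opens to 85 mm and grips with 20 to 120 N. Pads are 22 mm wide; open, the fingers measure 114 mm over their backs; the gripper's body (76 mm by 85 mm) begins 54 mm behind the grasp point. The pads swing forward as they close: fully open they stand 13 mm farther back than shut.
Start: joints at [1.289, 0.241, 0.005, 1.335, 0, 1.571], TCP at [0.139, 0.48, 0.231] pointing down, gripper open.
Joint ranges: [-2.72, 2.72], [-1.05, 1.87], [-1.09, 1.28], [-1.99, 2.15], [-1.42, 1.44], [-3.14, 3.14]. Speed limits (rad/s): [2.79, 2.79, 3.14, 3.14, 3.14, 3.14].

### API

Orientations are given as a unit quaternion [x, y, z, w].
In Python, from workcell import bot, vision, workorder gives the robot as it stands.
- The arm moves only by the shell command python3 -m creep 'ROWS' [OPENING]. ROWS is JSON, a list of rows, each a list of 2 entries, a list of its own where there are three numbers: the shift along the tool's x, y, z in mm, then the turn, a rotation vector about the tool's x, y, z in rad. In form: [[[dx, dy, dz], [wx, wy, wz]], ...]. A call has 1 to 12 rows; each row shifts and turns the commanded pose from where the row before left it, along the tool's axes as they then stand; what a row does not reach is not made up. A row lasts 1/8 s, in which the tool goes at most 62.5 mm and 10.7 degrees, less where a joint would pass 70% of its speed; a pose out of reach is approached as far as the arm can. A call is refused whole if a number of a shift passes 62.5 or a number of a turn 0.188, either way. A call with a gripper value outside its range is refused whole. OPENING is the finger opening in mm, from 0 to 85.4, set as the call begins (- or left out, the last holds). The fingers move at their own pace and stop on an object; the grip force is fixed at half the most. Time passes only in rows, so rows that do not move let the fingers close. It gives the time, the measured TCP pose, the force, the opening and the grip force at its end, in the units of the state.
- bot.get_obs(): the state, without advancing time (a new reading comes with each control period).
- vision.camera(name): name is "scene" or "top" or "wrist"; returns a dict with "image" (420x560x3 uint8, blue, green, red), "z_map" (420x560 float32, m along the optical axis (not along the pixel's ray), 0 where there is no reading), "K" (3x3 intrinsics, pixels), "rvec" (rotation vector, rad) and "tvec" (3), from world to camera coordinates, as OpenCV has them; the wrist camera has in their place "tool_from_camera" (4x4, takes a point from camera to tool coordinates, whose origin is the TCP and whose axes are the flange's). Camera axes: x right, y down, z forward; pixel columns grow to the right and rows downward; lengths in m; the calibration is good to about 2 mm. A picture is of the moment at which its call begins: read the wrist's pose just before it.
- workorder.job_done(): hands the job in; it is judged then, once.
Trained networks look in a picture, given as the dict that the camera call returned (one of the last four; its "shot" number tells which), for a name from the list of things; names that differ only in an ending like _2 or _b are one class to them, and where a whole thing is asked for, a point or a joint stands for the part that bears it (a point fixed in the world has none). Each returns a list of dicts, best first, with "score" (0 to 1); they miss things now and then, are a little off and sometimes report something else, mostly with a low value. They report only what shows in the picture. A call takes as long as a camera call. They do not tell look-alikes from the thing itself.
- vision.spot_in(picture, query): "position" ([column, row] in pixels, amid what is visible of it).
- vision.place_of(picture, query): "position" ([column, row] in pixels: a listed point, or the origin of a listed thing).
The state is a dict: "clock": time; "joint_pos": joint angles; "joint_vel": joint speeds; "tau": joint torques, N m; "eef_pos": TCP position; "tool_rot": TCP orientation; "ft_force": force on the tool from outside, world axes, zero at the start; "ft_torque": the same for the moment, N m; "grip_width": finger opening in m; "grasp_force": force on a finger pad.
Only numpy, scipy, OpenCV 4.12 (cv2) and the standard library are available. Lean on these libraries where they do the work, as an engineer would, in place of code of your own. Each camera call takes 0.05 s, during which the arm holds its last target. There are 200 camera calls.

### The job

Load the bar clamp with the test bars: unscrew its black knob anticlockwise until it is all the way back and the jaw is fully open, lift every steel bar present out of the white pocket tray and lay each flat in a groove of its own in the clamp, then screw the knob clockwise, regripping as often as needed, all the way down to its end so that the blue jaw pushes every bar home against the fixed stop. Leave the other things on the bench where they are.

Things in the scene. Friction and masses are not known exactly. Their poses are not given: they have to be found in the camera images.
- bar_clamp: bar clamp bolted down, 186 x 198 mm; origin at table height, x along the grooves towards the dark fixed stop, z up. Grey ribs leave four open grooves along x, 25 mm wide, floor 10 mm and rib tops 16 mm above the table, centre lines at y = -69, -23, +23, +69 mm. Stop face at x = +62 mm, stop top at z = 34 mm
- groove_middle (a point): point in the clamp at x = +22 mm, y = 0, z = 20 mm: a bar that is home against the stop has its centre in line with it, at one of the four groove y values. To lay bars in with the jaw open, aim their centres 7 mm short of it (x = +15 mm), which leaves 7 mm at each end
- jaw_face (a point): middle of the face of the blue jaw, which spans the whole width and faces the stop across the grooves; jaw top 32 mm above the table. In the clamp's frame the face is at x = -32.4 mm fully open and -18.4 mm fully closed
- knob_grip (a point): centre of the black knurled round knob, 44 mm in diameter, 26 mm high, axis vertical at x = -76 mm, y = 0 in the clamp's frame; it sinks 4 mm a turn as it is screwed in, centre 69 mm above the table fully open, 61 mm fully in. Below it a 52 x 66 mm block, top at 30 mm. Turns easily (0.05 N m), stays where left, cannot come off
- clamp_knob (a joint): knob angle in rad: 0 = fully unscrewed (end stop, jaw open), growing clockwise seen from above to 12.57 (two turns) = fully screwed in (end stop, jaw closed, gap 0.4 mm longer than a bar); starts between 8.5 and 12
- clamp_jaw (a joint): travel of the jaw in m: 0 = open, 0.014 = closed; driven by the knob at 7 mm a turn
- pocket_tray: white plastic tray fixed to the bench, 106 x 198 x 12 mm; origin at table height under its middle, z up; four pockets along its x, each 25 x 86 mm and 6 mm deep, floor 6 mm above the table, centre lines at y = -69, -23, +23 and +69 mm
- bar_a_mid (a point): loose steel test bar, square section 20 x 20 mm, 80 mm long, about 90 g, with a red band 10 mm from each end; the point is its centre, x runs along its length (either end may lead, any long side may be up). At the start it lies in a pocket of the tray, its centre 16 mm above the table, the upper 14 mm standing out of the pocket. May be absent.
- bar_b_mid (a point): loose steel test bar, square section 20 x 20 mm, 80 mm long, about 90 g, with a blue band 10 mm from each end; the point is its centre, x runs along its length (either end may lead, any long side may be up). At the start it lies in a pocket of the tray, its centre 16 mm above the table, the upper 14 mm standing out of the pocket. May be absent.
- bar_c_mid (a point): loose steel test bar, square section 20 x 20 mm, 80 mm long, about 90 g, with a yellow band 10 mm from each end; the point is its centre, x runs along its length (either end may lead, any long side may be up). At the start it lies in a pocket of the tray, its centre 16 mm above the table, the upper 14 mm standing out of the pocket. May be absent.
- bar_d_mid (a point): loose steel test bar, square section 20 x 20 mm, 80 mm long, about 90 g, with a green band 10 mm from each end; the point is its centre, x runs along its length (either end may lead, any long side may be up). At the start it lies in a pocket of the tray, its centre 16 mm above the table, the upper 14 mm standing out of the pocket. May be absent.
- marker_red: bystander, leave alone: red pen lying at the back, 125 mm; origin under its middle
- sample_vial: bystander, leave alone: small vial with blue cap, 25 x 50 mm high, at the back; origin under its middle
- steel_weight: bystander, leave alone: steel calibration weight, 27 x 40 mm high, behind the tray; origin under its middle
Things that resemble listed ones, but are neither listed nor needed, are in the scene too. Leave any orange look-alike of the part that bears bar_c_mid alone.

How it is judged:
By the outcome, as a careful person would: the job done as asked, in the order asked, and still so for the second after the job is handed in, with the robot touching nothing.
Of bar_a, bar_b, bar_c, bar_d only 2 to 4 are there at a start; the rules pass over those that are not, and their reading is None.
At some moment in a run one of bar_a, bar_b, bar_c, bar_d may be knocked a few centimetres aside while the robot is not near it.
Once in a run the grip may slacken for a moment while it holds something.
It also fails if it takes over 210 s, if anything falls off the work surface, if the arm or the gripper's body presses on something with over 40 N, if the wrist force passes 120 N, or if a joint passes its speed limit or range.

## Working session

There is one attempt and no reset: what is moved stays moved. The work goes in short steps, Python scripts to look and compute and a shell command to move; the robot and the scene stay as the last step left them, time stands still between calls to the robot, and variables do not carry over. Pictures are saved under pics/ and viewed, at most 14 in all, crops included, and the job is handed in when it is done.

```bash
mkdir -p pics; ls; cat > h.py <<'E'
import numpy as np, cv2
from workcell import bot, vision, workorder
from scipy.spatial.transform import Rotation as R
def cam(n):
    o=bot.get_obs(); p=vision.camera(n)
    if n=="wrist":
        T=np.eye(4);T[:3,:3]=R.from_quat(o["tool_rot"]).as_matrix();T[:3,3]=o["eef_pos"]
        p["W"]=T@p["tool_from_camera"]
    else:
        T=np.eye(4);T[:3,:3]=cv2.Rodrigues(np.array(p["rvec"],float))[0];T[:3,3]=np.ravel(p["tvec"])
        p["W"]=np.linalg.inv(T)
    return p
def ray(p,uv,z):
    "world point on the pixel ray at height z"
    d=p["W"][:3,:3]@np.linalg.inv(p["K"])@[uv[0],uv[1],1]; c=p["W"][:3,3]
    return c+d*(z-c[2])/d[2]
def cloud(p):
    v,u=np.mgrid[:420,:560]; z=p["z_map"]
    q=np.stack([u,v,np.ones_like(u)],-1)@np.linalg.inv(p["K"]).T*z[...,None]
    return q@p["W"][:3,:3].T+p["W"][:3,3]
def st():
    o=bot.get_obs(); print(round(o["clock"],2),np.round(o["joint_pos"],3),np.round(o["eef_pos"],4),np.round(R.from_quat(o["tool_rot"]).as_matrix(),3).tolist(),np.round(o["ft_force"],1),o["grip_width"],o["grasp_force"])
E
python3 - <<'E'
from h import *
st()
P={n:cam(n) for n in("top","scene","wrist")}
for n,p in P.items(): cv2.imwrite(f"pics/{n}0.png",p["image"])
p=P["top"]
for q,z in (("bar_clamp",0),("groove_middle",.02),("jaw_face",.02),("knob_grip",.065),("pocket_tray",0),("bar_a_mid",.016),("bar_b_mid",.016),("bar_c_mid",.016),("bar_d_mid",.016)):
    for d in vision.place_of(p,q)[:4]: print(q,round(d["score"],2),np.round(d["position"]),np.round(ray(p,d["position"],z),4))
E
```

```text
pics
0.0 [ 1.289  0.241  0.004  1.335 -0.     1.571] [0.1388 0.4797 0.2304] [[-0.961, 0.278, -0.001], [0.278, 0.961, -0.002], [-0.0, -0.002, -1.0]] [-0.4 -0.5  0.5] 0.08524752239004493 0.0
bar_clamp 0.89 [359. 219.] [0.5595 0.0007 0.    ]
bar_clamp 0.53 [360. 208.] [ 0.5869 -0.0019  0.    ]
groove_middle 0.6 [360. 206.] [0.5871 0.0014 0.02  ]
jaw_face 0.62 [358. 225.] [0.5438 0.0064 0.02  ]
jaw_face 0.23 [362. 244.] [ 0.497  -0.0008  0.02  ]
knob_grip 0.7 [364. 248.] [0.4865 0.0009 0.065 ]
knob_grip 0.27 [359. 208.] [0.577  0.0094 0.065 ]
pocket_tray 0.81 [217. 246.] [0.5007 0.3435 0.    ]
bar_b_mid 0.81 [245. 239.] [0.5156 0.2737 0.016 ]
bar_c_mid 0.7 [226. 244.] [0.5055 0.32   0.016 ]
bar_c_mid 0.57 [283. 198.] [0.6124 0.1819 0.016 ]
```

```bash
python3 - <<'E'
import cv2,numpy as np
a=cv2.imread("pics/top0.png");b=cv2.imread("pics/scene0.png")
c=cv2.resize(a[150:300,160:440],None,fx=2.85,fy=2.85,interpolation=cv2.INTER_CUBIC)[:, :798]
cv2.imwrite("pics/top0c.png",c)
E
```

```text
(no output)
```

View pics/top0c.png

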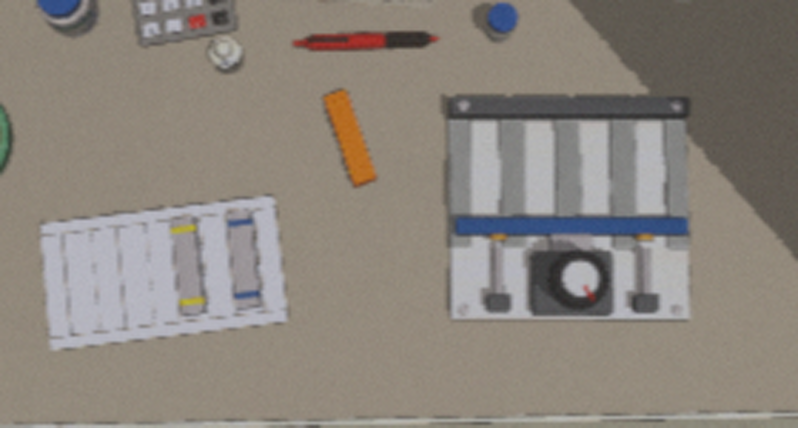

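View pics/scene0.png

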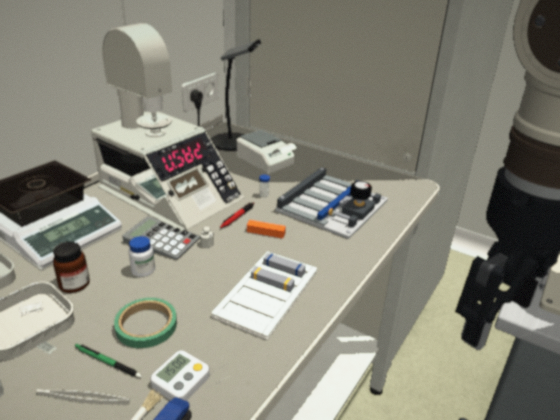

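The top crop shows bar_c (yellow, ~188,265) and bar_b (blue, ~245,255) in the tray. The orange decoy sits at (350,137), and the clamp is at the right with its knob at (580,278). Next I move the wrist camera over the tray.

```bash
python3 -m creep '[[[-38,-8,-4],[0,0,-0.15]],[[-38,-8,-4],[0,0,-0.15]],[[-38,-8,-4],[0,0,-0.096]],[[-38,5,0],[0,0,0]],[[-38,5,0],[0,0,0]],[[-38,5,0],[0,0,0]],[[-38,5,0],[0,0,0]],[[-38,0,0],[0,0,0]],[[0,0,0],[0,0,0]],[[0,0,0],[0,0,0]]]'
python3 - <<'E'
from h import *
st()
p=cam("wrist"); np.set_printoptions(precision=4,suppress=True); print(p["tool_from_camera"]); cv2.imwrite("pics/w1.png",p["image"])
for q,z in (("pocket_tray",0),("bar_b_mid",.016),("bar_c_mid",.016)):
    for d in vision.place_of(p,q)[:4]: print(q,round(d["score"],2),np.round(d["position"]),np.round(ray(p,d["position"],z),4))
E
```

```text
clock: 1.85
eef_pos: [0.4341, 0.4831, 0.2429]
tool_rot: [-0.057, 0.998, -0.0, -0.001]
ft_force: [0.1, 0.2, 0.9]
grip_width: 0.0856
grasp_force: 0.0
1.85 [0.839 0.552 0.499 1.519 0.    0.725] [0.4341 0.4831 0.2429] [[-0.994, -0.114, -0.001], [-0.114, 0.994, -0.001], [0.001, -0.0, -1.0]] [0.1 0.2 0.9] 0.08560370292247997 0.0
[[ 0.0007 -0.9487 -0.3161  0.081 ]
 [ 1.      0.0006  0.0003  0.0007]
 [-0.0001 -0.3161  0.9487 -0.1421]
 [ 0.      0.      0.      1.    ]]
pocket_tray 0.81 [142. 213.] [0.5031 0.3411 0.    ]
bar_b_mid 0.62 [ 74. 220.] [0.5125 0.2756 0.016 ]
bar_c_mid 0.67 [  0. 292.] [0.609 0.188 0.016]
bar_c_mid 0.6 [119. 221.] [0.5081 0.3227 0.016 ]
bar_c_mid 0.27 [ 70. 218.] [0.5108 0.2716 0.016 ]
```

View pics/w1.png

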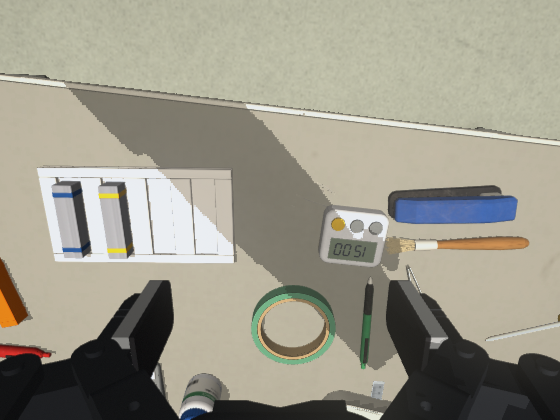

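The tray view shows bar_b at (70,220) and bar_c at (116,220), both seated in the two -y pockets and square to the tool. Next is the clamp.

```bash
python3 -m creep '[[[3.5,-48,0],[0,0,0]],[[3.5,-48,0],[0,0,0]],[[3.5,-48,0],[0,0,0]],[[3.5,-48,0],[0,0,0]],[[3.5,-48,0],[0,0,0]],[[3.5,-48,0],[0,0,0]],[[3.5,-48,0],[0,0,0]],[[3.5,-48,0],[0,0,0]],[[3.5,-48,0],[0,0,0]],[[3.5,-48,0],[0,0,0.114]],[[0,0,0],[0,0,0]],[[0,0,0],[0,0,0]]]'
python3 - <<'E'
from h import *
st()
p=cam("wrist"); np.set_printoptions(precision=4,suppress=True);cv2.imwrite("pics/w2.png",p["image"])
c=cloud(p).reshape(-1,3)
for q,z in (("bar_clamp",0),("groove_middle",.02),("jaw_face",.02),("knob_grip",.065)):
    for d in vision.place_of(p,q)[:2]: print(q,round(d["score"],2),np.round(d["position"]),np.round(ray(p,d["position"],z),4))
m=(c[:,2]>.066)&(c[:,2]<.09)&(abs(c[:,1])<.05)&(abs(c[:,0]-.486)<.05)
k=c[m]; print(len(k)); 
if len(k)>20: print(np.median(k,0),np.percentile(k,[1,99],axis=0))
E
```

```text
clock: 3.55
eef_pos: [0.4542, 0.003, 0.2437]
tool_rot: [-0.0, 1.0, 0.0, 0.0]
ft_force: [0.9, -0.4, 0.6]
grip_width: 0.0855
grasp_force: 0.0
3.55 [ 6.000e-03  1.440e-01 -8.300e-02  1.343e+00  1.000e-03  5.000e-03] [0.4542 0.003  0.2437] [[-1.0, -0.001, 0.001], [-0.001, 1.0, 0.001], [-0.001, 0.001, -1.0]] [ 0.9 -0.4  0.6] 0.08547070311553094 0.0
bar_clamp 0.65 [277. 264.] [0.5688 0.0018 0.    ]
groove_middle 0.82 [278. 287.] [0.5874 0.0022 0.02  ]
jaw_face 0.57 [280. 251.] [0.5434 0.0042 0.02  ]
knob_grip 0.88 [283. 214.] [0.4852 0.0073 0.065 ]
2015
[0.4849 0.0036 0.0759] [[ 0.4651 -0.0178  0.0676]
 [ 0.5073  0.0251  0.0778]]
```

View pics/w2.png

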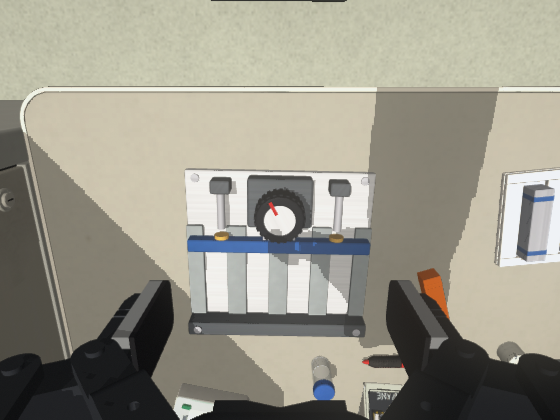

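The clamp is nearly square to the world, with its knob at (280,215) and the jaw closed. I get 2.9 rad of wrist room, then come down over the knob.

```bash
python3 -m creep '[[[-32,0.6,0],[0,0,0]],[[0,0,0],[0,0,0.186]],[[0,0,0],[0,0,0.186]],[[0,0,0],[0,0,0.186]],[[0,0,0],[0,0,0.186]],[[0,0,0],[0,0,0.186]],[[0,0,0],[0,0,0.186]],[[0,0,0],[0,0,0.186]],[[0,0,0],[0,0,0.186]],[[0,0,15],[0,0,0.186]],[[0,0,15],[0,0,0.186]],[[0,0,15],[0,0,0.186]]]' | head -2
python3 -m creep '[[[0,0,15],[0,0,0.186]],[[0,0,15],[0,0,0.186]],[[0,0,15],[0,0,0.186]],[[0,0,15],[0,0,0.186]],[[0,0,25],[0,0,0]],[[0,0,0],[0,0,0]],[[0,0,0],[0,0,0]]]'
python3 -c "
from h import *
st()"
```

```text
clock: 5.3
eef_pos: [0.4865, 0.0039, 0.1978]
clock: 6.18
eef_pos: [0.4869, 0.0035, 0.1139]
tool_rot: [0.984, 0.175, 0.0, 0.0]
ft_force: [0.6, -0.0, 0.0]
grip_width: 0.0854
grasp_force: 0.0
6.17 [ 0.007  0.301 -0.235  1.034  0.     2.796] [0.4869 0.0035 0.1139] [[0.938, 0.346, 0.001], [0.346, -0.938, 0.0], [0.001, 0.0, -1.0]] [ 0.6 -0.   0. ] 0.08539198855951156 0.0
```

```bash
python3 -m creep '[[[0,0,36],[0,0,0]],[[0,0,37],[0,0,0]],[[0,0,0],[0,0,0]]]' | head -4
python3 -m creep '[[[0,0,0],[0,0,0]],[[0,0,0],[0,0,0]],[[0,0,0],[0,0,0]],[[0,0,0],[0,0,0]],[[0,0,0],[0,0,0]]]' 35
```

```text
clock: 6.55
eef_pos: [0.4847, 0.0032, 0.0391]
tool_rot: [0.985, 0.175, -0.002, -0.0]
ft_force: [-0.7, -1.0, -0.3]
clock: 7.18
eef_pos: [0.488, 0.0032, 0.0422]
tool_rot: [0.985, 0.175, 0.002, 0.0]
ft_force: [-1.0, -0.3, 5.7]
grip_width: 0.0428
grasp_force: 60.0
```

```bash
python3 -m creep '[[[0,0,-0.12],[0,0,-0.186]],[[0,0,-0.12],[0,0,-0.186]],[[0,0,-0.12],[0,0,-0.186]],[[0,0,-0.12],[0,0,-0.186]],[[0,0,-0.12],[0,0,-0.186]],[[0,0,-0.12],[0,0,-0.186]],[[0,0,-0.12],[0,0,-0.186]],[[0,0,-0.12],[0,0,-0.186]],[[0,0,-0.12],[0,0,-0.186]],[[0,0,-0.12],[0,0,-0.186]]]'
python3 -c "
from h import *
st();print(bot.get_obs()['ft_torque'])"
```

```text
clock: 8.43
eef_pos: [0.4869, 0.0035, 0.0434]
tool_rot: [0.446, 0.895, 0.001, 0.0]
ft_force: [-3.3, 1.0, 7.7]
grip_width: 0.0425
grasp_force: 59.9
8.43 [ 0.007  0.384 -0.328  0.857  0.001  0.93 ] [0.4869 0.0035 0.0434] [[-0.603, 0.798, 0.002], [0.798, 0.603, 0.001], [-0.0, 0.002, -1.0]] [-3.3  1.   7.7] 0.042488056183791124 59.869312047958374
[ 0.23944433  0.70346146 -0.06879517]
```

```bash
python3 -m creep '[[[0,0,-0.12],[0,0,-0.186]],[[0,0,-0.12],[0,0,-0.186]],[[0,0,-0.12],[0,0,-0.186]],[[0,0,-0.12],[0,0,-0.186]],[[0,0,-0.12],[0,0,-0.186]],[[0,0,-0.12],[0,0,-0.186]],[[0,0,-0.12],[0,0,-0.186]],[[0,0,-0.12],[0,0,-0.186]],[[0,0,-0.12],[0,0,-0.186]],[[0,0,-0.12],[0,0,-0.186]]]' | head -4
python3 -m creep '[[[0,0,-0.12],[0,0,-0.186]],[[0,0,-0.12],[0,0,-0.186]],[[0,0,-0.12],[0,0,-0.186]],[[0,0,-0.12],[0,0,-0.186]],[[0,0,-0.12],[0,0,-0.186]],[[0,0,-0.12],[0,0,-0.186]],[[0,0,-0.12],[0,0,-0.186]],[[0,0,-0.12],[0,0,-0.186]],[[0,0,-0.12],[0,0,-0.186]],[[0,0,-0.12],[0,0,-0.186]],[[0,0,0],[0,0,0]]]'
python3 -c "
from h import *
st();print(bot.get_obs()['ft_torque'])"
```

```text
clock: 9.68
eef_pos: [0.4868, 0.0024, 0.0446]
tool_rot: [-0.451, 0.893, -0.001, 0.0]
ft_force: [-2.5, -1.8, 7.5]
clock: 11.05
eef_pos: [0.488, 0.0026, 0.0458]
tool_rot: [0.985, -0.175, 0.002, 0.0]
ft_force: [-0.3, -1.7, 6.5]
grip_width: 0.0424
grasp_force: 60.0
11.05 [ 6.000e-03  3.810e-01 -3.250e-01  8.610e-01 -1.000e-03 -2.783e+00] [0.488  0.0026 0.0458] [[0.939, -0.345, 0.004], [-0.345, -0.939, -0.001], [0.004, -0.0, -1.0]] [-0.3 -1.7  6.5] 0.042385793256218725 60.00812530517578
[-0.32147606  0.2028912   0.06761407]
```

```bash
python3 -m creep '[[[0,0,0],[0,0,0]],[[0,0,0],[0,0,0]],[[0,0,0],[0,0,0.186]],[[0,0,0],[0,0,0.186]],[[0,0,0],[0,0,0.186]],[[0,0,0],[0,0,0.186]],[[0,0,0],[0,0,0.186]],[[0,0,0],[0,0,0.186]],[[0,0,0],[0,0,0.186]],[[0,0,0],[0,0,0.186]],[[0,0,0],[0,0,0.186]],[[0,0,0],[0,0,0.186]]]' 70 | head -4
python3 -m creep '[[[0,0,0],[0,0,0.186]],[[0,0,0],[0,0,0.186]],[[0,0,0],[0,0,0.186]],[[0,0,0],[0,0,0.186]],[[0,0,0],[0,0,0.186]],[[0,0,0],[0,0,0.186]],[[0,0,0],[0,0,0.186]],[[0,0,0],[0,0,0.186]],[[0,0,0],[0,0,0.186]],[[0,0,0],[0,0,0.186]],[[0,0,0],[0,0,0.186]],[[0,0,0],[0,0,0.186]]]' | head -4
python3 -m creep '[[[0,0,0],[0,0,0.186]],[[0,0,0],[0,0,0.186]],[[0,0,0],[0,0,0.186]],[[0,0,0],[0,0,0.186]],[[0,0,0],[0,0,0.186]],[[0,0,0],[0,0,0.186]],[[0,0,0],[0,0,0.186]],[[0,0,0],[0,0,0.186]],[[0,0,0],[0,0,0]]]'
python3 - <<'E'
from h import *
st();p=cam("wrist");cv2.imwrite("pics/w3.png",p["image"])
E
```

```text
clock: 12.55
eef_pos: [0.4863, 0.0032, 0.0437]
tool_rot: [-0.446, 0.895, 0.0, -0.0]
ft_force: [-0.9, -0.0, 0.0]
clock: 14.05
eef_pos: [0.4863, 0.0031, 0.0437]
tool_rot: [0.609, 0.794, -0.0, -0.0]
ft_force: [0.3, 0.5, 0.1]
clock: 15.18
eef_pos: [0.4863, 0.0031, 0.0438]
tool_rot: [0.984, 0.176, -0.0, -0.0]
ft_force: [-0.1, 0.1, -0.3]
grip_width: 0.0698
grasp_force: 0.0
15.18 [ 0.006  0.384 -0.327  0.86   0.     2.794] [0.4863 0.0031 0.0438] [[0.938, 0.346, -0.0], [0.346, -0.938, 0.0], [-0.0, -0.0, -1.0]] [-0.1  0.1 -0.3] 0.06977539421079312 0.0
```

View pics/w3.png

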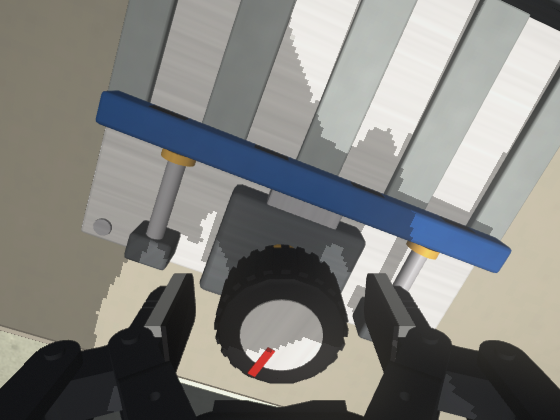

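The jaw is retracting, with the knob between the pads at (281,315). Second swing.

```bash
python3 -m creep '[[[0,0,0],[0,0,0]],[[0,0,0],[0,0,0]],[[0,0,0],[0,0,0]],[[0,0,-0.12],[0,0,-0.186]],[[0,0,-0.12],[0,0,-0.186]],[[0,0,-0.12],[0,0,-0.186]],[[0,0,-0.12],[0,0,-0.186]],[[0,0,-0.12],[0,0,-0.186]],[[0,0,-0.12],[0,0,-0.186]],[[0,0,-0.12],[0,0,-0.186]],[[0,0,-0.12],[0,0,-0.186]],[[0,0,-0.12],[0,0,-0.186]]]' 35
python3 -m creep '[[[0,0,-0.12],[0,0,-0.186]],[[0,0,-0.12],[0,0,-0.186]],[[0,0,-0.12],[0,0,-0.186]],[[0,0,-0.12],[0,0,-0.186]],[[0,0,-0.12],[0,0,-0.186]],[[0,0,-0.12],[0,0,-0.186]]]'
python3 -c "
from h import *
st();print(bot.get_obs()['ft_torque'])"
python3 -m creep '[[[0,0,-0.12],[0,0,-0.186]],[[0,0,-0.12],[0,0,-0.186]],[[0,0,-0.12],[0,0,-0.186]],[[0,0,-0.12],[0,0,-0.186]]]'
python3 -c "
from h import *
st();print(bot.get_obs()['ft_torque'])"
```

```text
clock: 16.73
eef_pos: [0.4874, 0.0024, 0.0453]
tool_rot: [0.527, 0.85, -0.0, 0.001]
ft_force: [0.8, -2.8, 0.7]
grip_width: 0.0429
grasp_force: 60.5
clock: 17.48
eef_pos: [0.4878, 0.0028, 0.046]
tool_rot: [-0.003, 1.0, -0.0, 0.001]
ft_force: [2.2, 0.3, -0.6]
grip_width: 0.0426
grasp_force: 60.7
17.48 [ 0.006  0.381 -0.324  0.863 -0.    -0.   ] [0.4878 0.0028 0.046 ] [[-1.0, -0.006, 0.003], [-0.006, 1.0, -0.0], [-0.003, -0.0, -1.0]] [ 2.2  0.3 -0.6] 0.04255776578198174 60.6578528881073
[-0.2202292  -0.44695765 -0.01707842]
clock: 17.98
eef_pos: [0.4878, 0.0034, 0.0464]
tool_rot: [-0.365, 0.931, 0.0, 0.001]
ft_force: [1.9, 1.7, -0.5]
grip_width: 0.0423
grasp_force: 60.9
17.98 [ 0.006  0.381 -0.324  0.864  0.001 -0.74 ] [0.4878 0.0034 0.0464] [[-0.734, -0.679, 0.003], [-0.679, 0.734, 0.001], [-0.003, -0.001, -1.0]] [ 1.9  1.7 -0.5] 0.042301698233796425 60.872143507003784
[ 0.46380942 -0.49828128 -1.57335821]
```

The torque reached -1.57 N m, so this is the end stop. I press once more, release, rise and look.

```bash
python3 -m creep '[[[0,0,0],[0,0,-0.12]],[[0,0,0],[0,0,0]]]' | head -1
python3 -c "
from h import *
print(bot.get_obs()['ft_torque'])"
python3 -m creep '[[[0,0,0],[0,0,0]],[[0,0,0],[0,0,0]],[[0,0,0],[0,0,0]],[[0,0,-40],[0,0,0]],[[0,0,-40],[0,0,0.15]],[[0,0,-40],[0,0,0.15]],[[0,0,-40],[0,0,0.15]],[[0,0,-30],[0,0,0.15]],[[0,0,0],[0,0,0.14]],[[30,0,0],[0,0,0]],[[0,0,0],[0,0,0]],[[0,0,0],[0,0,0]]]' 85
python3 - <<'E'
from h import *
st();p=cam("wrist");cv2.imwrite("pics/w4.png",p["image"]);np.save("c4.npy",cloud(p))
for q,z in (("groove_middle",.02),("jaw_face",.02),("knob_grip",.069)):
    for d in vision.place_of(p,q)[:1]: print(q,round(d["score"],2),np.round(d["position"]),np.round(ray(p,d["position"],z),4))
c=cloud(p);h=cv2.cvtColor(p["image"],cv2.COLOR_BGR2HSV);reg=(c[...,0]>.46)&(c[...,0]<.68)&(abs(c[...,1])<.11)
# blue jaw top face
m=reg&(h[...,0]>100)&(h[...,0]<130)&(h[...,1]>120)&(c[...,0]<.6)
j=c[m]; print("jaw",len(j),np.percentile(j,[1,50,99],axis=0)); t=j[j[:,2]>.029]
print(cv2.fitLine(t[:,:2].astype(np.float32),cv2.DIST_L2,0,.001,.001).ravel())
m=reg&(c[...,2]>.03)&(c[...,0]>.61); s=c[m]; print("stop",len(s),np.percentile(s,[1,50,99],axis=0)); print(cv2.fitLine(s[:,:2].astype(np.float32),cv2.DIST_L2,0,.001,.001).ravel())
m=reg&(c[...,2]>.07);k=c[m];print("knob",np.median(k,0),np.percentile(k,[1,99],axis=0))
E
```

```text
clock: 18.23
[ 0.50190405 -0.6151541  -0.9695801 ]
clock: 19.73
eef_pos: [0.457, -0.0007, 0.2363]
tool_rot: [-0.062, 0.998, -0.0, 0.0]
ft_force: [0.9, 0.1, -0.6]
grip_width: 0.085
grasp_force: 0.0
19.73 [-1.000e-03  1.530e-01 -9.200e-02  1.325e+00 -0.000e+00 -1.260e-01] [ 0.457  -0.0007  0.2363] [[-0.992, -0.124, 0.001], [-0.124, 0.992, -0.0], [-0.001, -0.0, -1.0]] [ 0.9  0.1 -0.6] 0.08500151913869047 0.0
groove_middle 0.65 [269. 284.] [0.5826 0.004  0.02  ]
jaw_face 0.81 [274. 242.] [0.5327 0.0035 0.02  ]
knob_grip 0.93 [279. 218.] [0.4873 0.0038 0.069 ]
jaw 1657 [[ 0.51589009 -0.089352    0.02977673]
 [ 0.52345428 -0.02110054  0.03149311]
 [ 0.53043355  0.09418109  0.03309492]]
[ 0.02191245  0.9997599   0.52333766 -0.00241358]
stop 2373 [[ 0.62345526 -0.0911139   0.03031683]
 [ 0.63137332  0.00137105  0.0334261 ]
 [ 0.64129105  0.09711784  0.03598121]]
[0.0193904  0.999812   0.6316363  0.00204695]
knob [ 0.46778705 -0.04080457  0.25827191] [[ 0.46014254 -0.06387604  0.07273185]
 [ 0.50609663  0.04367748  0.30514903]]
```

View pics/w4.png

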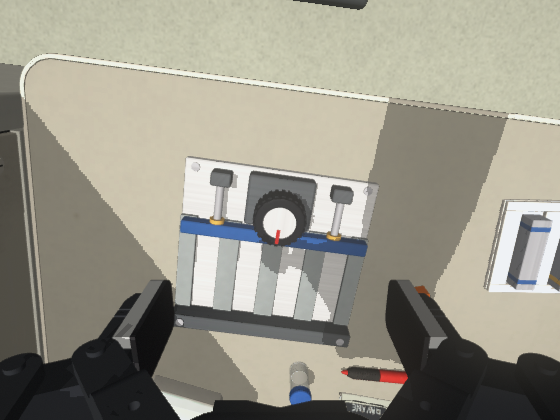

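The jaw is fully open: its face is at x≈0.530 and the stop face at 0.625, a gap of 94 mm. The clamp origin comes out near (0.5625, 0.002) with yaw -0.02. I go to the tray.

```bash
python3 -m creep '[[[-6.2,49.6,2.5],[0,0,0]],[[-6.2,49.6,2.5],[0,0,0]],[[-6.2,49.6,2.5],[0,0,0]],[[-6.2,49.6,2.5],[0,0,0]],[[-6.2,49.6,2.5],[0,0,0]],[[-6.2,49.6,2.5],[0,0,0]],[[0,0,0],[0,0,0]],[[0,0,0],[0,0,0]]]' 34
cat >> h.py <<'E'
def bars(p,zmin,box):
    "minAreaRect of each blob above zmin inside world box (top faces)"
    c=cloud(p); x0,x1,y0,y1=box
    m=((c[...,2]>zmin)&(c[...,2]<zmin+.012)&(c[...,0]>x0)&(c[...,0]<x1)&(c[...,1]>y0)&(c[...,1]<y1)).astype(np.uint8)
    n,l,s,_=cv2.connectedComponentsWithStats(m)
    for i in range(1,n):
        if s[i,4]<150: continue
        k=c[l==i]; (cx,cy),(a,b),_=r=cv2.minAreaRect((k[:,:2]*1000).astype(np.float32))
        e=cv2.boxPoints(r); u=max(e[1]-e[0],e[2]-e[1],key=np.linalg.norm); u=u*np.sign(u[0])
        print("blob",s[i,4],"centre",round(cx,1),round(cy,1),"size",round(a,1),round(b,1),"z",round(float(np.median(k[:,2])),4),"yaw",round(float(np.arctan2(u[1],u[0])),3), "bgr",np.round(p["image"][l==i].mean(0)))
E
python3 - <<'E'
from h import *
st();p=cam("wrist");cv2.imwrite("pics/w5.png",p["image"])
bars(p,.021,(.42,.6,.2,.46))
for q in("bar_b_mid","bar_c_mid"):
    for d in vision.place_of(p,q)[:2]: print(q,round(d["score"],2),np.round(d["position"]),np.round(ray(p,d["position"],.016),4))
E
```

```text
clock: 20.92
eef_pos: [0.4566, 0.2992, 0.2207]
tool_rot: [-0.062, 0.998, -0.0, -0.0]
ft_force: [0.3, -0.7, 0.6]
grip_width: 0.0341
grasp_force: 0.0
20.93 [ 0.58   0.337  0.11   1.344 -0.     0.455] [0.4566 0.2992 0.2207] [[-0.992, -0.124, -0.001], [-0.124, 0.992, -0.001], [0.001, -0.001, -1.0]] [ 0.3 -0.7  0.6] 0.03409904254572575 0.0
blob 1609 centre 511.9 272.8 size 79.5 20.1 z 0.0255 yaw 0.103 bgr [176. 169. 168.]
blob 1589 centre 508.2 319.3 size 79.4 20.2 z 0.0255 yaw 0.113 bgr [117. 130. 137.]
bar_b_mid 0.67 [249. 223.] [0.5093 0.2757 0.016 ]
bar_c_mid 0.9 [156. 301.] [0.6096 0.1869 0.016 ]
bar_c_mid 0.89 [294. 226.] [0.5074 0.3212 0.016 ]
```

View pics/w5.png

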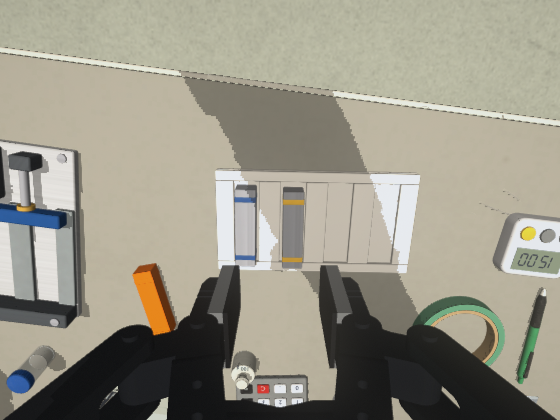

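bar_b measures (511.9, 272.8) mm and bar_c (508.2, 319.3) mm, both with tops at 25.5 mm and sizes of about 79.5x20, as they must be. I pick bar_b.

```bash
python3 -m creep '[[[-25.8,-16.4,30],[0,0,0]],[[-25.9,-16.5,30],[0,0,0.014]],[[0,0,50],[0,0,0]],[[0,0,50],[0,0,0]],[[0,0,10],[0,0,0]],[[0,0,0],[0,0,0]],[[0,0,0],[0,0,0]]]' 34
```

```text
clock: 21.95
eef_pos: [0.514, 0.2738, 0.0539]
tool_rot: [-0.055, 0.998, 0.001, 0.002]
ft_force: [0.1, 0.2, 0.2]
grip_width: 0.0339
grasp_force: 0.0
```

```bash
python3 -m creep '[[[2,-0.8,20],[0,0,0]],[[0,0,10],[0,0,0]],[[0,0,10],[0,0,0]],[[0,0,0],[0,0,0]]]' 34
python3 -m creep '[[[0,0,0],[0,0,0]],[[0,0,0],[0,0,0]],[[0,0,0],[0,0,0]],[[0,0,0],[0,0,0]]]' 12
python3 -m creep '[[[0,0,-20],[0,0,0]],[[0,0,-30],[0,0,0]],[[0,0,-40],[0,0,0]],[[0,0,0],[0,0,0]]]'
python3 -c "
from h import *
st()"
```

```text
clock: 22.45
eef_pos: [0.5108, 0.2724, 0.0116]
tool_rot: [-0.055, 0.998, 0.0, 0.001]
ft_force: [-0.1, 0.6, -0.6]
grip_width: 0.0335
grasp_force: 0.0
clock: 22.95
eef_pos: [0.5112, 0.2724, 0.0125]
tool_rot: [-0.055, 0.998, 0.0, 0.001]
ft_force: [-0.3, -0.5, 6.1]
grip_width: 0.0181
grasp_force: 62.3
clock: 23.45
eef_pos: [0.5127, 0.2733, 0.1048]
tool_rot: [-0.055, 0.998, 0.002, 0.003]
ft_force: [0.9, 0.1, -1.1]
grip_width: 0.0186
grasp_force: 61.3
23.45 [0.49  0.474 0.005 1.094 0.    0.38 ] [0.5127 0.2733 0.1048] [[-0.994, -0.11, 0.007], [-0.11, 0.994, 0.004], [-0.007, 0.003, -1.0]] [ 0.9  0.1 -1.1] 0.018553968593620886 61.32058382034302
```

```bash
python3 -m creep '[[[-5.2,-50,0],[0,0,0]],[[-5.2,-50,0],[0,0,0]],[[-5.2,-50,0],[0,0,0]],[[-5.2,-50,0],[0,0,0]],[[-5.2,-50,0],[0,0,0]],[[-5.2,-50,0],[0,0,0.131]],[[0,0,0],[0,0,0]],[[0,0,30],[0,0,0]],[[0,0,0],[0,0,0]],[[0,0,0],[0,0,0]]]'
python3 - <<'E'
from h import *
st();p=cam("wrist");cv2.imwrite("pics/w6.png",p["image"])
E
```

```text
clock: 24.7
eef_pos: [0.5739, -0.0219, 0.0711]
tool_rot: [0.01, 1.0, 0.0, -0.0]
ft_force: [0.5, 1.1, -1.0]
grip_width: 0.0182
grasp_force: 61.3
24.7 [-0.038  0.5   -0.049  1.023  0.    -0.019] [ 0.5739 -0.0219  0.0711] [[-1.0, 0.019, -0.001], [0.019, 1.0, 0.0], [0.001, 0.0, -1.0]] [ 0.5  1.1 -1. ] 0.01820196038547827 61.28035068511963
```

View pics/w6.png

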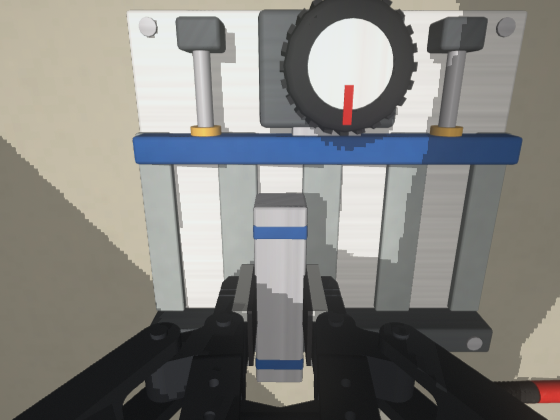

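bar_b is held straight above groove 2 (bar centre at column 280, groove centre about 280) and clears the jaw and the stop. I lower it.

```bash
python3 -m creep '[[[-2.6,0.5,20],[0,0,0]],[[0,0,15],[0,0,0]],[[0,0,8],[0,0,0]],[[0,0,0],[0,0,0]]]' | head -4
python3 -m creep '[[[0,0,5],[0,0,0]],[[0,0,4],[0,0,0]],[[0,0,0],[0,0,0]],[[0,0,0],[0,0,0]]]'
```

```text
clock: 25.25
eef_pos: [0.5763, -0.0222, 0.0276]
tool_rot: [0.01, 1.0, 0.0, -0.001]
ft_force: [-0.6, 0.1, -1.6]
clock: 25.75
eef_pos: [0.5769, -0.0223, 0.0193]
tool_rot: [0.01, 1.0, -0.0, 0.0]
ft_force: [-0.7, -0.5, -0.6]
grip_width: 0.0185
grasp_force: 61.3
```

```bash
python3 -m creep '[[[0,0.8,2],[0,0,0]],[[0,0,0],[0,0,0]],[[0,0,0],[0,0,0]]]'
python3 -m creep '[[[0,0,0],[0,0,0]],[[0,0,0],[0,0,0]],[[0,0,-10],[0,0,0]],[[0,0,-40],[0,0,0]],[[0,0,-50],[0,0,0]],[[50,0,-50],[0,0,0]],[[50,0,-50],[0,0,0]],[[0,0,0],[0,0,0]],[[0,0,0],[0,0,0]]]' 32
python3 - <<'E'
from h import *
st();p=cam("wrist");cv2.imwrite("pics/w7.png",p["image"])
bars(p,.026,(.535,.622,-.09,.09))
E
```

```text
clock: 26.12
eef_pos: [0.5769, -0.0215, 0.0172]
tool_rot: [0.01, 1.0, -0.0, 0.0]
ft_force: [-0.5, 0.2, -1.0]
grip_width: 0.0184
grasp_force: 61.3
clock: 27.25
eef_pos: [0.489, -0.0197, 0.2062]
tool_rot: [0.01, 1.0, -0.0, 0.001]
ft_force: [-0.3, 0.1, -0.2]
grip_width: 0.0322
grasp_force: 0.0
27.25 [-0.04   0.231 -0.074  1.264 -0.    -0.019] [ 0.489  -0.0197  0.2062] [[-1.0, 0.021, 0.002], [0.021, 1.0, -0.0], [-0.002, -0.0, -1.0]] [-0.3  0.1 -0.2] 0.03215386365879158 0.0
blob 1568 centre 577.5 -20.6 size 20.1 80.2 z 0.0295 yaw -0.029 bgr [186. 179. 176.]
```

View pics/w7.png

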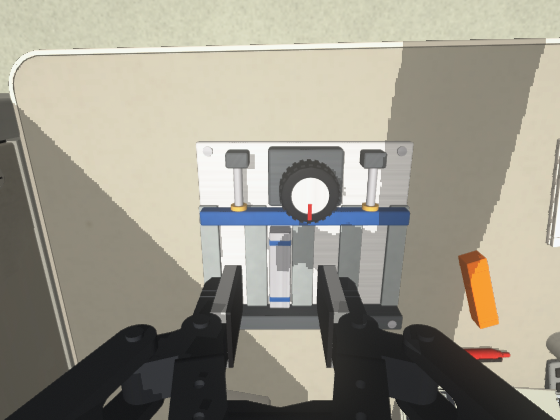

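bar_b lies flat in its groove (top at 29.5 mm, centre (577.5, -20.6) mm). Now bar_c.

```bash
python3 -m creep '[[[6.5,53,-2],[0,0,0]],[[6.5,53,-2],[0,0,0]],[[6.5,53,-2],[0,0,0]],[[6.5,53,-2],[0,0,0]],[[6.5,53,-2],[0,0,0]],[[6.5,53,-2],[0,0,-0.131]],[[0,0,0],[0,0,0]],[[0,0,0],[0,0,0]]]' 34|head -2
python3 - <<'E'
from h import *
st();p=cam("wrist")
bars(p,.021,(.42,.65,.15,.46)); bars(p,.013,(.42,.65,.15,.46))
E
```

```text
clock: 28.3
eef_pos: [0.4558, 0.2989, 0.2156]
28.3 [ 0.581  0.34   0.1    1.335 -0.     0.47 ] [0.4558 0.2989 0.2156] [[-0.994, -0.11, -0.003], [-0.11, 0.994, -0.002], [0.003, -0.002, -1.0]] [ 0.5 -0.6 -0.8] 0.033831360368075936 0.0
blob 1646 centre 508.8 319.5 size 80.4 19.7 z 0.0255 yaw 0.115 bgr [118. 129. 136.]
blob 1264 centre 608.4 182.6 size 70.4 21.4 z 0.0193 yaw 0.316 bgr [ 26. 118. 207.]
```

```bash
python3 -m creep '[[[-27.3,7.3,30],[0,0,0]],[[-27.3,7.3,30],[0,0,0]],[[0,0,50],[0,0,0]],[[0,0,42],[0,0,0]],[[0,0,10],[0,0,0]],[[0,0,0],[0,0,0]],[[0,0,0],[0,0,0]],[[0,0,0],[0,0,0]]]' 34
```

```text
clock: 29.35
eef_pos: [0.5101, 0.3203, 0.0577]
tool_rot: [-0.055, 0.998, 0.001, 0.002]
ft_force: [1.1, -0.1, -1.1]
grip_width: 0.0339
grasp_force: 0.0
```

```bash
python3 -m creep '[[[1,-0.7,20],[0,0,0]],[[0,0,13],[0,0,0]],[[0,0,10],[0,0,0]],[[0,0,0],[0,0,0]]]' 34 | head -4
python3 -m creep '[[[0,0,0],[0,0,0]],[[0,0,0],[0,0,0]],[[0,0,0],[0,0,0]],[[0,0,0],[0,0,0]]]' 12
python3 -m creep '[[[0,0,-20],[0,0,0]],[[0,0,-30],[0,0,0]],[[0,0,-40],[0,0,0]],[[0,0,0],[0,0,0]],[[0,0,0],[0,0,0]]]'
```

```text
clock: 29.85
eef_pos: [0.5078, 0.3188, 0.0123]
tool_rot: [-0.055, 0.998, -0.0, -0.0]
ft_force: [-0.3, 0.2, 0.9]
clock: 30.35
eef_pos: [0.508, 0.3189, 0.0131]
tool_rot: [-0.055, 0.998, 0.0, 0.0]
ft_force: [-2.0, -0.1, 4.5]
grip_width: 0.0181
grasp_force: 62.6
clock: 30.98
eef_pos: [0.5074, 0.3185, 0.1018]
tool_rot: [-0.055, 0.998, -0.0, -0.0]
ft_force: [0.4, 1.0, -1.6]
grip_width: 0.0182
grasp_force: 62.0
```

```bash
python3 -m creep '[[[-7.2,-42.4,0],[0,0,0]],[[-7.2,-42.4,0],[0,0,0]],[[-7.2,-42.4,0],[0,0,0]],[[-7.2,-42.4,0],[0,0,0]],[[-7.2,-42.4,0],[0,0,0]],[[-7.2,-42.4,0],[0,0,0.133]],[[0,0,0],[0,0,0]],[[0,0,30],[0,0,0]],[[0,0,0],[0,0,0]],[[0,0,0],[0,0,0]]]'
python3 - <<'E'
from h import *
p=cam("wrist");cv2.imwrite("pics/w8.png",p["image"])
E
```

```text
clock: 32.22
eef_pos: [0.5783, 0.0713, 0.0723]
tool_rot: [0.011, 1.0, -0.0, -0.001]
ft_force: [1.3, 0.5, -0.1]
grip_width: 0.0185
grasp_force: 62.0
```

View pics/w8.png

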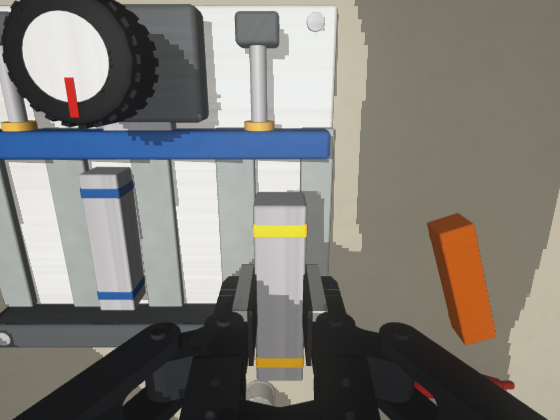

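bar_c is above groove 4 (bar at column 280, groove at about 278) and bar_b is undisturbed. I lower it and release.

```bash
python3 -m creep '[[[0,-0.5,20],[0,0,0]],[[0,0,15],[0,0,0]],[[0,0,9],[0,0,0]],[[0,0,0],[0,0,0]]]' | head -4
python3 -m creep '[[[0,0,5],[0,0,0]],[[0,0,5],[0,0,0]],[[0,0,0],[0,0,0]],[[0,0,0],[0,0,0]]]'
```

```text
clock: 32.78
eef_pos: [0.5782, 0.0702, 0.0279]
tool_rot: [0.011, 1.0, -0.0, -0.001]
ft_force: [-0.1, 0.5, -1.9]
clock: 33.28
eef_pos: [0.5789, 0.0702, 0.0187]
tool_rot: [0.011, 1.0, 0.0, 0.0]
ft_force: [0.3, 0.3, -1.3]
grip_width: 0.0184
grasp_force: 62.0
```

```bash
python3 -m creep '[[[0,0.3,1],[0,0,0]],[[0,0,0],[0,0,0]]]' |head -2
python3 -m creep '[[[0,0,0],[0,0,0]],[[0,0,0],[0,0,0]],[[0,0,-10],[0,0,0]],[[0,0,-40],[0,0,0]],[[0,0,-50],[0,0,0]],[[50,-25,-50],[0,0,0]],[[50,-45,-50],[0,0,0]],[[0,0,0],[0,0,0]],[[0,0,0],[0,0,0]]]' 32
python3 - <<'E'
from h import *
st();p=cam("wrist");cv2.imwrite("pics/w9.png",p["image"])
bars(p,.026,(.535,.622,-.09,.09)); bars(p,.013,(.42,.65,.12,.46))
t=cam("top"); bars(t,.021,(.42,.6,.2,.46))
for q in("bar_a_mid","bar_b_mid","bar_c_mid","bar_d_mid"):
    for d in vision.place_of(t,q)[:2]: print(q,round(d["score"],2),np.round(ray(t,d["position"],.016),4))
E
```

```text
clock: 33.52
eef_pos: [0.5788, 0.0705, 0.0176]
clock: 34.65
eef_pos: [0.4991, 0.0179, 0.1971]
tool_rot: [0.012, 1.0, 0.0, 0.001]
ft_force: [1.1, 0.5, 0.8]
grip_width: 0.0318
grasp_force: 0.0
34.65 [ 0.036  0.256 -0.066  1.248  0.     0.059] [0.4991 0.0179 0.1971] [[-1.0, 0.023, 0.002], [0.023, 1.0, 0.0], [-0.002, 0.0, -1.0]] [1.1 0.5 0.8] 0.03175107720236716 0.0
blob 1016 centre 564.5 71.8 size 20.2 50.4 z 0.0295 yaw -0.02 bgr [125. 138. 143.]
blob 1182 centre 577.5 -20.5 size 20.2 80.2 z 0.0295 yaw -0.029 bgr [184. 176. 173.]
blob 1615 centre 612.9 183.2 size 80.3 20.8 z 0.0195 yaw 0.318 bgr [ 39.  94. 184.]
bar_a_mid 0.61 [0.4978 0.3401 0.016 ]
bar_c_mid 0.51 [0.5824 0.0746 0.016 ]
bar_c_mid 0.51 [0.6127 0.1884 0.016 ]
```

View pics/w9.png

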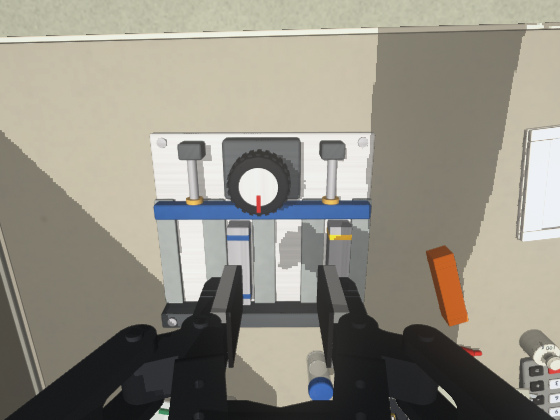

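Both bars are seated flat (tops at 29.5 mm) and the tray is empty. Now I screw in, starting with the wrist wound to -2.75 rad.

```bash
python3 -m creep '[[[11,-15.2,0],[0,0,0]],[[0,0,0],[0,0,-0.186]],[[0,0,0],[0,0,-0.186]],[[0,0,0],[0,0,-0.186]],[[0,0,0],[0,0,-0.186]],[[0,0,0],[0,0,-0.186]],[[0,0,0],[0,0,-0.186]],[[0,0,0],[0,0,-0.186]],[[0,0,0],[0,0,-0.186]],[[0,0,0],[0,0,-0.186]],[[0,0,0],[0,0,-0.186]],[[0,0,0],[0,0,-0.186]]]' 75|head -3
python3 -m creep '[[[0,0,0],[0,0,-0.186]],[[0,0,0],[0,0,-0.186]],[[0,0,0],[0,0,-0.186]],[[0,0,0],[0,0,-0.186]],[[0,0,35],[0,0,0]],[[0,0,35],[0,0,0]],[[0,0,0],[0,0,0]],[[0,0,0],[0,0,0]]]'
python3 -c "
from h import *
st()"
```

```text
clock: 36.45
eef_pos: [0.4864, 0.0021, 0.1963]
tool_rot: [0.849, -0.528, -0.0, 0.0]
clock: 37.45
eef_pos: [0.4877, 0.0026, 0.1276]
tool_rot: [0.982, -0.186, 0.001, -0.0]
ft_force: [-0.6, 0.5, -0.2]
grip_width: 0.0749
grasp_force: 0.0
37.45 [ 0.005  0.288 -0.213  1.068 -0.    -2.762] [0.4877 0.0026 0.1276] [[0.931, -0.366, 0.001], [-0.366, -0.931, -0.0], [0.001, -0.0, -1.0]] [-0.6  0.5 -0.2] 0.07485222963406704 0.0
```

```bash
python3 -m creep '[[[0,0,40],[0,0,0]],[[0,0,39],[0,0,0]],[[0,0,0],[0,0,0]],[[0,0,0],[0,0,0]]]' | head -3
python3 -m creep '[[[0,0,0],[0,0,0]],[[0,0,0],[0,0,0]],[[0,0,0],[0,0,0]],[[0,0,0],[0,0,0]],[[0,0,0.12],[0,0,0.186]],[[0,0,0.12],[0,0,0.186]],[[0,0,0.12],[0,0,0.186]],[[0,0,0.12],[0,0,0.186]],[[0,0,0.12],[0,0,0.186]],[[0,0,0.12],[0,0,0.186]],[[0,0,0.12],[0,0,0.186]],[[0,0,0.12],[0,0,0.186]]]' 35
python3 -c "
from h import *
st();print(bot.get_obs()['ft_torque'])"
```

```text
clock: 37.95
eef_pos: [0.489, 0.0029, 0.0496]
tool_rot: [0.983, -0.186, 0.002, -0.0]
clock: 39.45
eef_pos: [0.4871, 0.0018, 0.0484]
tool_rot: [-0.594, 0.804, -0.001, -0.001]
ft_force: [-5.2, -3.3, 10.1]
grip_width: 0.0431
grasp_force: 59.7
39.45 [ 0.005  0.378 -0.321  0.871 -0.003 -1.267] [0.4871 0.0018 0.0484] [[-0.294, -0.956, 0.001], [-0.956, 0.294, -0.003], [0.002, -0.001, -1.0]] [-5.2 -3.3 10.1] 0.04311605280502984 59.66746151447296
[-0.70665047  1.03435757  0.07620384]
```

```bash
python3 -m creep '[[[0,0,0.13],[0,0,0.186]],[[0,0,0.13],[0,0,0.186]],[[0,0,0.13],[0,0,0.186]],[[0,0,0.13],[0,0,0.186]],[[0,0,0.13],[0,0,0.186]],[[0,0,0.13],[0,0,0.186]],[[0,0,0.13],[0,0,0.186]],[[0,0,0.13],[0,0,0.186]],[[0,0,0.13],[0,0,0.186]],[[0,0,0.13],[0,0,0.186]],[[0,0,0.13],[0,0,0.186]],[[0,0,0.13],[0,0,0.186]]]' | sed -n 4,5p
python3 -m creep '[[[0,0,0.13],[0,0,0.186]],[[0,0,0.13],[0,0,0.186]],[[0,0,0.13],[0,0,0.186]],[[0,0,0.13],[0,0,0.186]],[[0,0,0.13],[0,0,0.186]],[[0,0,0.13],[0,0,0.186]],[[0,0,0.13],[0,0,0.186]],[[0,0,0.13],[0,0,0.186]],[[0,0,0.13],[0,0,0.186]],[[0,0,0.13],[0,0,0.186]]]'
python3 -c "
from h import *
st();print(bot.get_obs()['ft_torque'])"
```

```text
ft_force: [-6.5, 3.0, 12.9]
grip_width: 0.0426
clock: 42.2
eef_pos: [0.4885, 0.0034, 0.0459]
tool_rot: [0.987, 0.161, 0.002, -0.0]
ft_force: [-1.1, 0.4, 8.5]
grip_width: 0.0427
grasp_force: 59.9
42.2 [ 6.000e-03  3.820e-01 -3.230e-01  8.620e-01  1.000e-03  2.825e+00] [0.4885 0.0034 0.0459] [[0.948, 0.318, 0.003], [0.318, -0.948, 0.001], [0.004, 0.0, -1.0]] [-1.1  0.4  8.5] 0.042665040198329014 59.916256070137024
[0.20528646 0.45119538 0.02896952]
```

Regrip and make the second swing.

```bash
python3 -m creep '[[[0,0,0],[0,0,0]],[[0,0,0],[0,0,0]],[[0,0,0],[0,0,-0.186]],[[0,0,0],[0,0,-0.186]],[[0,0,0],[0,0,-0.186]],[[0,0,0],[0,0,-0.186]],[[0,0,0],[0,0,-0.186]],[[0,0,0],[0,0,-0.186]],[[0,0,0],[0,0,-0.186]],[[0,0,0],[0,0,-0.186]],[[0,0,0],[0,0,-0.186]],[[0,0,0],[0,0,-0.186]]]' 70 | head -2
python3 -m creep '[[[0,0,0],[0,0,-0.186]],[[0,0,0],[0,0,-0.186]],[[0,0,0],[0,0,-0.186]],[[0,0,0],[0,0,-0.186]],[[0,0,0],[0,0,-0.186]],[[0,0,0],[0,0,-0.186]],[[0,0,0],[0,0,-0.186]],[[0,0,0],[0,0,-0.186]],[[0,0,0],[0,0,-0.186]],[[0,0,0],[0,0,-0.186]],[[0,0,0],[0,0,-0.186]],[[0,0,0],[0,0,-0.186]]]' | head -2
python3 -m creep '[[[0,0,0],[0,0,-0.186]],[[0,0,0],[0,0,-0.186]],[[0,0,0],[0,0,-0.186]],[[0,0,0],[0,0,-0.186]],[[0,0,0],[0,0,-0.186]],[[0,0,0],[0,0,-0.186]],[[0,0,0],[0,0,-0.186]],[[0,0,0],[0,0,-0.186]],[[0,0,0],[0,0,0]]]'
python3 -c "
from h import *
st()
t=cam('top')
for d in vision.place_of(t,'jaw_face')[:1]: print(d['score'],ray(t,d['position'],.02))"
```

```text
clock: 43.7
eef_pos: [0.4871, 0.0029, 0.0435]
clock: 45.2
eef_pos: [0.4871, 0.0029, 0.0435]
clock: 46.32
eef_pos: [0.4871, 0.0029, 0.0435]
tool_rot: [0.982, -0.187, -0.0, 0.0]
ft_force: [-0.3, 0.3, 0.0]
grip_width: 0.0695
grasp_force: 0.0
46.33 [ 0.006  0.386 -0.325  0.86  -0.    -2.76 ] [0.4871 0.0029 0.0435] [[0.93, -0.367, -0.0], [-0.367, -0.93, -0.0], [-0.0, 0.0, -1.0]] [-0.3  0.3  0. ] 0.06948842887850093 0.0
0.61 [0.53587797 0.0027636  0.02      ]
```

```bash
python3 -m creep '[[[0,0,0],[0,0,0]],[[0,0,0],[0,0,0]],[[0,0,0],[0,0,0]],[[0,0,0.13],[0,0,0.186]],[[0,0,0.13],[0,0,0.186]],[[0,0,0.13],[0,0,0.186]],[[0,0,0.13],[0,0,0.186]],[[0,0,0.13],[0,0,0.186]],[[0,0,0.13],[0,0,0.186]],[[0,0,0.13],[0,0,0.186]],[[0,0,0.13],[0,0,0.186]],[[0,0,0.13],[0,0,0.186]]]' 35
python3 -m creep '[[[0,0,0.13],[0,0,0.186]],[[0,0,0.13],[0,0,0.186]],[[0,0,0.13],[0,0,0.186]],[[0,0,0.13],[0,0,0.186]],[[0,0,0.13],[0,0,0.186]],[[0,0,0.13],[0,0,0.186]],[[0,0,0.13],[0,0,0.186]],[[0,0,0.13],[0,0,0.186]],[[0,0,0.13],[0,0,0.186]],[[0,0,0.13],[0,0,0.186]]]' 
python3 -m creep '[[[0,0,0.13],[0,0,0.186]],[[0,0,0.13],[0,0,0.186]],[[0,0,0.13],[0,0,0.186]],[[0,0,0.13],[0,0,0.186]],[[0,0,0.13],[0,0,0.186]],[[0,0,0.13],[0,0,0.186]],[[0,0,0.13],[0,0,0.186]],[[0,0,0.13],[0,0,0.186]],[[0,0,0.13],[0,0,0.186]],[[0,0,0.13],[0,0,0.186]],[[0,0,0.13],[0,0,0.186]]]' 
python3 -c "
from h import *
st();print(bot.get_obs()['ft_torque'])"
```

```text
clock: 47.92
eef_pos: [0.4873, 0.0029, 0.0429]
tool_rot: [-0.517, 0.856, -0.0, 0.0]
ft_force: [-1.3, 0.4, 4.2]
grip_width: 0.0428
grasp_force: 60.2
clock: 49.18
eef_pos: [0.4873, 0.0029, 0.0417]
tool_rot: [0.377, 0.926, -0.0, 0.0]
ft_force: [-1.6, 0.3, 4.2]
grip_width: 0.0424
grasp_force: 60.3
clock: 50.55
eef_pos: [0.4873, 0.0029, 0.0403]
tool_rot: [0.987, 0.161, 0.0, 0.0]
ft_force: [-1.3, 1.0, 5.3]
grip_width: 0.0427
grasp_force: 60.4
50.55 [ 0.006  0.39  -0.329  0.851 -0.     2.825] [0.4873 0.0029 0.0403] [[0.948, 0.317, 0.0], [0.317, -0.948, -0.0], [0.0, 0.0, -1.0]] [-1.3  1.   5.3] 0.04271585698313024 60.399513244628906
[-0.08085801  0.34021382  0.04521029]
```

```bash
python3 -m creep '[[[0,0,0],[0,0,0]],[[0,0,0],[0,0,0]],[[0,0,0],[0,0,-0.186]],[[0,0,0],[0,0,-0.186]],[[0,0,0],[0,0,-0.186]],[[0,0,0],[0,0,-0.186]],[[0,0,0],[0,0,-0.186]],[[0,0,0],[0,0,-0.186]],[[0,0,0],[0,0,-0.186]],[[0,0,0],[0,0,-0.186]],[[0,0,0],[0,0,-0.186]],[[0,0,0],[0,0,-0.186]]]' 70 | head -2
python3 -m creep '[[[0,0,0],[0,0,-0.186]],[[0,0,0],[0,0,-0.186]],[[0,0,0],[0,0,-0.186]],[[0,0,0],[0,0,-0.186]],[[0,0,0],[0,0,-0.186]],[[0,0,0],[0,0,-0.186]],[[0,0,0],[0,0,-0.186]],[[0,0,0],[0,0,-0.186]],[[0,0,0],[0,0,0]]]' | head -2
python3 -m creep '[[[0,0,0],[0,0,0]],[[0,0,0],[0,0,0]],[[0,0,0],[0,0,0]],[[0,0,0.13],[0,0,0.186]],[[0,0,0.13],[0,0,0.186]],[[0,0,0.13],[0,0,0.186]],[[0,0,0.13],[0,0,0.186]],[[0,0,0.13],[0,0,0.186]],[[0,0,0.13],[0,0,0.186]],[[0,0,0.13],[0,0,0.186]]]' 35
python3 -c "
from h import *
st();print(bot.get_obs()['ft_torque'])"
python3 -m creep '[[[0,0,0.1],[0,0,0.15]],[[0,0,0],[0,0,0.15]]]' |head -1
python3 -c "
from h import *
st();print(bot.get_obs()['ft_torque'])"
```

```text
clock: 52.05
eef_pos: [0.4873, 0.003, 0.0396]
clock: 53.18
eef_pos: [0.4872, 0.003, 0.0396]
clock: 54.42
eef_pos: [0.4873, 0.0029, 0.0392]
tool_rot: [0.377, 0.926, -0.0, 0.0]
ft_force: [-0.1, -1.2, 3.1]
grip_width: 0.0427
grasp_force: 60.2
54.42 [ 0.006  0.391 -0.331  0.849 -0.     0.779] [0.4873 0.0029 0.0392] [[-0.716, 0.698, 0.0], [0.698, 0.716, -0.0], [-0.0, -0.0, -1.0]] [-0.1 -1.2  3.1] 0.042670958529947955 60.24640917778015
[-0.08794025  0.2898392  -0.01207597]
clock: 54.68
54.67 [ 0.007  0.391 -0.331  0.849 -0.     1.074] [0.4872 0.0032 0.0391] [[-0.483, 0.876, -0.0], [0.876, 0.483, -0.0], [-0.0, -0.0, -1.0]] [-1.5 -0.3  2.6] 0.04290248532591974 60.463500022888184
[-0.17295659  0.2549846   2.12387443]
```

The torque reads +2.1 N m at the end stop. A last press, then release, retreat and check.

```bash
python3 -m creep '[[[0,0,0],[0,0,0.12]],[[0,0,0],[0,0,0]]]' |head -1
python3 -c "
from h import *
print(bot.get_obs()['ft_torque'])"
python3 -m creep '[[[0,0,0],[0,0,0]],[[0,0,0],[0,0,0]],[[0,0,0],[0,0,0]],[[0,0,-40],[0,0,0]],[[0,0,-40],[0,0,-0.18]],[[0,0,-40],[0,0,-0.18]],[[0,0,-40],[0,0,-0.18]],[[0,0,0],[0,0,-0.18]],[[0,0,0],[0,0,-0.18]],[[0,0,0],[0,0,-0.18]],[[30,0,0],[0,0,0]],[[0,0,0],[0,0,0]]]' 80
python3 - <<'E'
from h import *
st();p=cam("wrist");cv2.imwrite("pics/w10.png",p["image"])
c=cloud(p);h=cv2.cvtColor(p["image"],cv2.COLOR_BGR2HSV)
m=(c[...,0]>.46)&(c[...,0]<.6)&(abs(c[...,1])<.11)&(h[...,0]>100)&(h[...,0]<130)&(h[...,1]>120)&(c[...,2]>.0305)
t=c[m];print("jaw",len(t),cv2.fitLine(t[:,:2].astype(np.float32),cv2.DIST_L2,0,.001,.001).ravel())
bars(p,.026,(.546,.622,-.09,.09))
E
```

```text
clock: 54.92
[0.27132365 0.40114772 0.70249604]
clock: 56.42
eef_pos: [0.4557, 0.0061, 0.1986]
tool_rot: [0.053, 0.999, -0.0, -0.001]
ft_force: [0.9, 0.0, -0.3]
grip_width: 0.0797
grasp_force: 0.0
56.42 [ 0.013  0.173 -0.168  1.232 -0.     0.12 ] [0.4557 0.0061 0.1986] [[-0.994, 0.107, -0.002], [0.107, 0.994, -0.0], [0.002, -0.0, -1.0]] [ 0.9  0.  -0.3] 0.07969508719826453 0.0
jaw 2305 [0.02033065 0.9997933  0.5376617  0.00198923]
blob 1439 centre 583.9 71.6 size 21.2 76.3 z 0.0296 yaw -0.032 bgr [130. 145. 152.]
blob 1398 centre 584.1 -20.3 size 20.2 76.1 z 0.0296 yaw -0.02 bgr [192. 184. 181.]
```

View pics/w10.png

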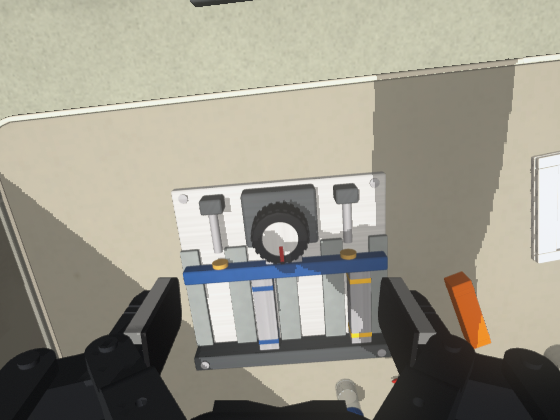

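The jaw has travelled 14.3 mm to its closed end. Both bars lie flat between jaw and stop, and the gripper is clear of everything.

```bash
python3 -c "
from h import *
print(workorder.job_done())"
```

```text
the job is handed in; nothing more can be done
None
```

The job is handed in: I opened the clamp fully, laid the two bars present (blue and yellow) each in its own groove, and screwed the knob down to its end stop; the jaw moved about 14 mm to closed, holding both bars at the fixed stop.

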